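# Stage wire spools by height on the winder's supply rail

### The job

Set the winder's wire spools out on the aluminium rail in order of height, one upright in the middle of each round pad: the shortest on the pad next to the red end block, the tallest on the pad next to the grey one. All four spools standing loose on the two benches go on, the bare one too (those in the grey tray at the back do not); leave the small oil bottle standing where it is.

Things in the scene. Friction and masses are not known exactly. Their poses are not given: they have to be found in the camera images.
- spool_small: Smallest wire spool: black flanges, copper winding, 36 mm across and 30 mm high (the shortest). Flanges 6 mm thick, winding between them 26 mm across. About 60 g. Origin at the centre of its underside, z up; round, so its yaw means nothing. Stands on its flange, loose. 
- spool_medium: Middle-sized wire spool: black flanges, copper winding, 48 mm across and 42 mm high (second shortest). Flanges 6 mm thick, winding 42 mm across. About 170 g. Origin at the centre of its underside, z up; round, so its yaw means nothing. Stands on its flange, loose. 
- spool_bare: Empty cream-coloured spool without wire, slender core 18 mm across, flanges 40 mm across and 6 mm thick, 50 mm high (third). About 20 g. Origin at the centre of its underside, z up; round, so its yaw means nothing. Stands on its flange, loose. 
- spool_white: Largest wire spool: white flanges, copper winding, 62 mm across and 56 mm high (the tallest). Flanges 6 mm thick, winding 56 mm across. About 380 g. Origin at the centre of its underside, z up; round, so its yaw means nothing. Stands on its flange, loose. 
- pad_a: Round black rubber pad with a thin white ring, 56 mm across, 2 mm thick, fixed on the aluminium rail; the first of four, counted from the rail's left end as seen from the robot. Pads stand 80 mm apart. Origin: centre of its underside, 6 mm above the bench; its top is 8 mm above the bench. y runs along the row to the left end (within 9 degrees of the robot's left), z up.
- pad_b: Round black rubber pad with a thin white ring, 56 mm across, 2 mm thick, fixed on the aluminium rail; the second of four, counted from the rail's left end as seen from the robot. Pads stand 80 mm apart. Origin: centre of its underside, 6 mm above the bench; its top is 8 mm above the bench. y runs along the row to the left end (within 9 degrees of the robot's left), z up.
- pad_c: Round black rubber pad with a thin white ring, 56 mm across, 2 mm thick, fixed on the aluminium rail; the third of four, counted from the rail's left end as seen from the robot. Pads stand 80 mm apart. Origin: centre of its underside, 6 mm above the bench; its top is 8 mm above the bench. y runs along the row to the left end (within 9 degrees of the robot's left), z up.
- pad_d: Round black rubber pad with a thin white ring, 56 mm across, 2 mm thick, fixed on the aluminium rail; the fourth and last of four, counted from the rail's left end as seen from the robot. Pads stand 80 mm apart. Origin: centre of its underside, 6 mm above the bench; its top is 8 mm above the bench. y runs along the row to the left end (within 9 degrees of the robot's left), z up.
- red_block: Red block fixed across one end of the rail, left or right, 55 mm beyond the end pad's centre: 60 mm across the rail, 14 mm along it, 18 mm high above the rail. A like grey block is at the other end. The rail is a fixed aluminium strip 370 mm long, 80 mm wide, 6 mm thick, lying on the bench. Origin: centre of the block's underside.
- oil_bottle: Small amber oil bottle with a dark cap, 28 mm across and 60 mm high, loose, standing among the spools. Not to be moved. Origin at the centre of its underside. (Around it: tall fixed equipment, up to 0.35 m high, fills the bench to the right of the rail, from 0.45 m right of the robot; it also stands between the arm's start and the work.)

How it is judged:
At the end, for the whole second after the job is handed in: From red block to grey block stand the small, medium, bare and white-flanged spools, one per pad, each centred within 12 mm, resting on its pad (within 6 mm of height), upright within 0.1 rad and at rest; the oil bottle stands upright within 20 mm of its start (((horizontal distance between red_block and pad_a below 0.09 m and horizontal distance between spool_small and pad_a below 0.012 m and z of spool_small in the frame of pad_a between -0.001 and 0.006 m and angle between each of spool_small, spool_medium, spool_bare, spool_white's own z axis and vertical below 0.1 rad and linear speed of each of spool_small, spool_medium, spool_bare, spool_white below 0.02 m/s and horizontal distance between spool_medium and pad_b below 0.012 m and z of spool_medium in the frame of pad_b between -0.001 and 0.006 m and horizontal distance between spool_bare and pad_c below 0.012 m and z of spool_bare in the frame of pad_c between -0.001 and 0.006 m and horizontal distance between spool_white and pad_d below 0.012 m and z of spool_white in the frame of pad_d between -0.001 and 0.006 m) or (horizontal distance between red_block and pad_d below 0.09 m and horizontal distance between spool_small and pad_d below 0.012 m and z of spool_small in the frame of pad_d between -0.001 and 0.006 m and angle between each of spool_small, spool_medium, spool_bare, spool_white's own z axis and vertical below 0.1 rad and linear speed of each of spool_small, spool_medium, spool_bare, spool_white below 0.02 m/s and horizontal distance between spool_medium and pad_c below 0.012 m and z of spool_medium in the frame of pad_c between -0.001 and 0.006 m and horizontal distance between spool_bare and pad_b below 0.012 m and z of spool_bare in the frame of pad_b between -0.001 and 0.006 m and horizontal distance between spool_white and pad_a below 0.012 m and z of spool_white in the frame of pad_a between -0.001 and 0.006 m)) and distance of oil_bottle from where it was at the start of the episode below 0.02 m and angle between oil_bottle's own z axis and vertical below 0.15 rad); the robot touches nothing.
It fails at once if the oil bottle is shifted by 20 mm or more, or tipped over (distance of oil_bottle from where it was at the start of the episode above 0.02 m or angle between oil_bottle's own z axis and vertical above 0.3 rad).
It also fails if it takes over 99 s, if anything falls off the work surface, if the arm or the gripper's body presses on something with over 40 N, if the wrist force passes 120 N, or if a joint passes its speed limit or range.

### The arm

A 6-joint arm with a two-finger parallel gripper is mounted at the origin on a cart in front of the work surface, level with it; the furniture and walls round the work are solid. World frame = base frame: x ahead of the robot, y to its left, z up, the work surface at z = 0. Lengths are in m, angles in rad, forces in N, time in s.
With the tool pointing down it reaches from about 0.35 to 0.975 m from the base axis. Payload 4.9 kg.
Tool frame: the origin (TCP) lies midway between the tips of the shut fingers; the grasp point (between the pads) lies 19 mm behind it; z points along the fingers, y is the line along which they close (so a half turn about z gives the same grasp; the last joint's range is limited). The gripper opens to 85 mm and grips with 20 to 120 N. Pads are 22 mm wide; open, the fingers measure 114 mm over their backs; the gripper's body (76 mm by 85 mm) begins 54 mm behind the grasp point. The pads swing forward as they close: fully open they stand 13 mm farther back than shut.
Start: joints at [1.188, 0.053, 1.613, -0, 1.476, -0.119], TCP at [0.163, 0.603, 0.231] pointing down, gripper open.
Joint ranges: [-3.01, 3.01], [-1.01, 2.22], [0.06, 2.58], [-1.02, 4.17], [0.09, 2.62], [-3.14, 3.14]. Speed limits (rad/s): [2.57, 2.57, 3.14, 3.14, 3.14, 3.14].

### API

Orientations are given as a rotation vector (axis times angle).
In Python, from station import ctrl gives the robot as it stands.
- The arm moves only by the tool step_arm, never from a script. Its argument "targets" is a list of rows, each an object with "travel": the shift along the world's x, y, z as a fraction of full scale, a list of three; "angular": the turn, a rotation vector about the world's x, y, z as a fraction of full scale, a list of three; "gripper": the opening, from 0 (shut) to 1 (fully open). In form: [{"travel": [x, y, z], "angular": [rx, ry, rz], "gripper": gripper}, ...]. A call has 1 to 10 rows; each row is the pose to reach, as a shift and turn from the pose commanded when the call began; what a row does not reach only later rows make up. Full scale, the value 1, is 0.6 m for a shift and pi/4 rad for a turn. A row lasts 1/10 s, in which the tool goes at most 50 mm and 8.59 degrees, less where a joint would pass 70% of its speed; a pose out of reach is approached as far as the arm can. A call with a number of a shift or a turn outside -1 to 1 is refused whole. A call with a gripper value outside its range is refused whole. The fingers move at their own pace and stop on an object; "squeeze" is the grip in N (left out, the last holds). Time passes only in rows, so rows that repeat a pose let the fingers close. It gives the time, the measured TCP pose, the force, the opening and the grip force at its end, in the units of the state.
- ctrl.get_obs(): the state, without advancing time (a new reading comes with each control period).
- ctrl.get_image(name): name is "side" or "top"; returns a dict with "img" (384x512x3 uint8, red, green, blue), "fx", "fy", "cx", "cy" (pixels), "rvec" (rotation vector, rad) and "tvec" (3), from world to camera coordinates, as OpenCV has them. Camera axes: x right, y down, z forward; pixel columns grow to the right and rows downward; lengths in m; the calibration is good to about 2 mm. A picture is of the moment at which its call begins. There is no depth.
- ctrl.finish_job(): hands the job in; it is judged then, once.
The state is a dict: "t": time; "q": joint angles; "dq": joint speeds; "effort": joint torques, N m; "tool_pos": TCP position; "tool_rot": TCP orientation; "contact_force": force on the tool from outside, world axes, zero at the start; "wrist_torque": the same for the moment, N m; "opening": finger opening in m; "grip_force": force on a finger pad.
Only numpy, scipy, OpenCV 4.12 (cv2) and the standard library are available. Lean on these libraries where they do the work, as an engineer would, in place of code of your own. Each camera call takes 0.05 s, during which the arm holds its last target. There are 200 camera calls.

## Working session

There is one attempt and no reset: what is moved stays moved. The work goes in short steps, Python scripts to look and compute and a tool call to move; the robot and the scene stay as the last step left them, time stands still between calls to the robot, and variables do not carry over. Pictures are saved under pics/ and viewed, at most 14 in all, crops included, and the job is handed in when it is done.

Besides the shell and the picture viewer there is one more tool, called after ">>>" as name(argument=value, ...) on one line, values as JSON. step_arm: Moves the arm, as the interface text tells. Its arguments: {"type":"object","properties":{"targets":{"type":"array"},"squeeze":{"type":"number"}},"required":["targets"]}

```bash
mkdir -p pics; ls
cat > h.py <<'E'
import numpy as np, cv2
from station import ctrl
def P(c):
    R=cv2.Rodrigues(np.array(c['rvec'],float))[0]; t=np.array(c['tvec'],float).reshape(3)
    K=np.array([[c['fx'],0,c['cx']],[0,c['fy'],c['cy']],[0,0,1]]); return K,R,t
def ray(c,u,v):
    K,R,t=P(c); d=R.T@np.linalg.inv(K)@np.array([u,v,1.]); return -R.T@t,d
def onz(c,u,v,z):
    o,d=ray(c,u,v); return o+d*(z-o[2])/d[2]
def proj(c,X):
    K,R,t=P(c); p=K@(R@np.array(X,float)+t); return p[:2]/p[2]
def tri(c1,p1,c2,p2):
    o1,d1=ray(c1,*p1);o2,d2=ray(c2,*p2)
    s=np.linalg.lstsq(np.c_[d1,-d2],o2-o1,rcond=None)[0]
    a=o1+s[0]*d1;b=o2+s[1]*d2; return (a+b)/2,np.linalg.norm(a-b)
E
python3 - <<'E'
from h import *
import pickle
for n in('top','side'):
    c=ctrl.get_image(n); pickle.dump(c,open(n+'0.pkl','wb'))
    im=cv2.cvtColor(c['img'],cv2.COLOR_RGB2BGR); cv2.imwrite(f'pics/{n}0.png',cv2.resize(im,(800,600),interpolation=cv2.INTER_CUBIC))
    o,_=ray(c,0,0); print(n,o,c['fx'],c['rvec'])
print(ctrl.get_obs())
E
```

```text
pics
top [0.47897003 0.02321706 0.99484594] 350.70760906093585 [ 2.22033503 -2.17308775  0.08786934]
side [0.43352796 0.91568562 0.7325071 ] 363.55308143009586 [ 0.1733978  -2.7883676   1.34410246]
{'t': 0.1, 'q': array([ 1.18801809e+00,  5.33229657e-02,  1.61414300e+00, -7.32679587e-06,
        1.47598836e+00, -1.19016407e-01]), 'dq': array([ 0.00069411, -0.00097843, -0.00602879,  0.00108622, -0.000449  ,
        0.00123206]), 'effort': array([ 4.75185643e-04, -3.94908786e+01, -3.71361065e+01, -4.61194134e-05,
        3.96824616e-03,  2.61565140e-05]), 'tool_pos': array([0.16274912, 0.60286364, 0.23017421]), 'tool_rot': array([-4.13055048e-01, -3.11385972e+00,  2.83518406e-03]), 'contact_force': array([-0.37604521,  0.03221041,  0.15798519]), 'wrist_torque': array([-0.00707988,  0.02193186,  0.02075172]), 'grip_force': 0.0, 'opening': 0.08543226911721952}
```

View pics/top0.png

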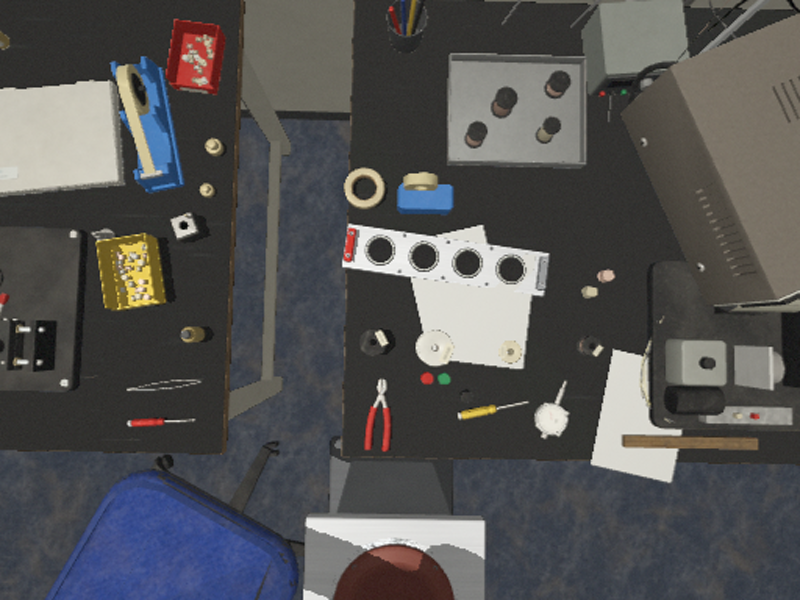

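View pics/side0.png

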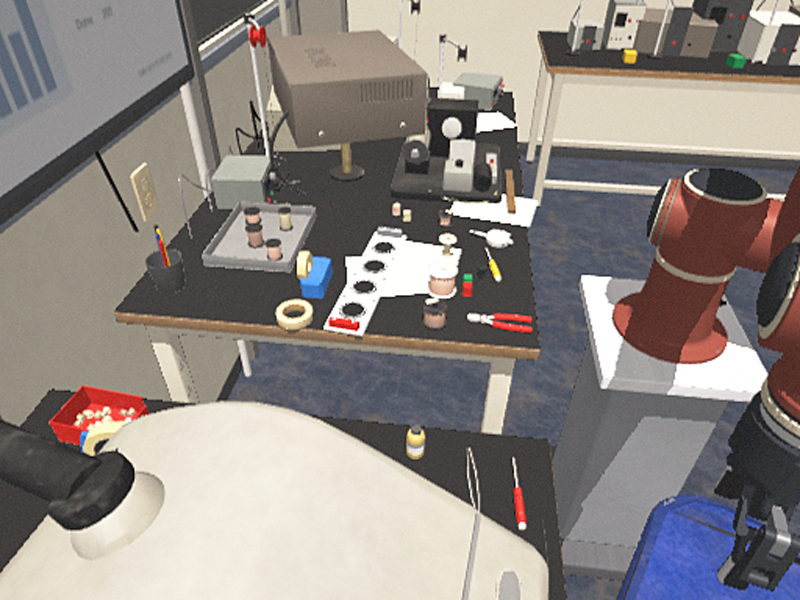

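The top view shows the rail with the red block at its left end (350,245) and the grey block at (542,272), with pads between them. Spool candidates are at (375,342), (435,347), (510,350) and (590,345). The oil bottle may be at (193,334), which is (415,440) in the side view. I'll enlarge these areas.

Run:
```python
from h import *
import pickle
t=pickle.load(open('top0.pkl','rb'));s=pickle.load(open('side0.pkl','rb'))
def crop(c,n,x,y,w,h):
    im=cv2.cvtColor(c['img'],cv2.COLOR_RGB2BGR)[y:y+h,x:x+w]; cv2.imwrite(f'pics/{n}.png',cv2.resize(im,(800,600),interpolation=cv2.INTER_CUBIC))
crop(t,'tc',210,130,200,150)   # scale 4
crop(s,'sc',200,130,160,120)   # scale 5
```

```text
(no output)
```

View pics/tc.png

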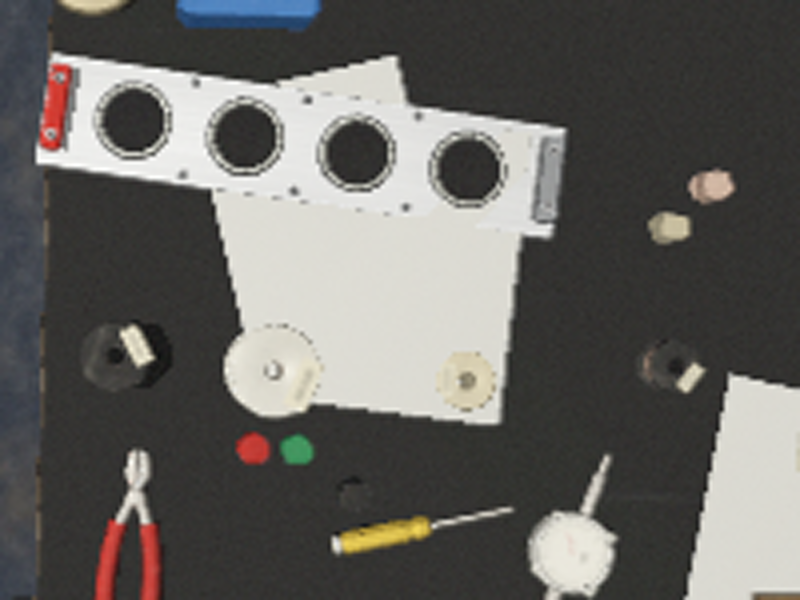

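View pics/sc.png

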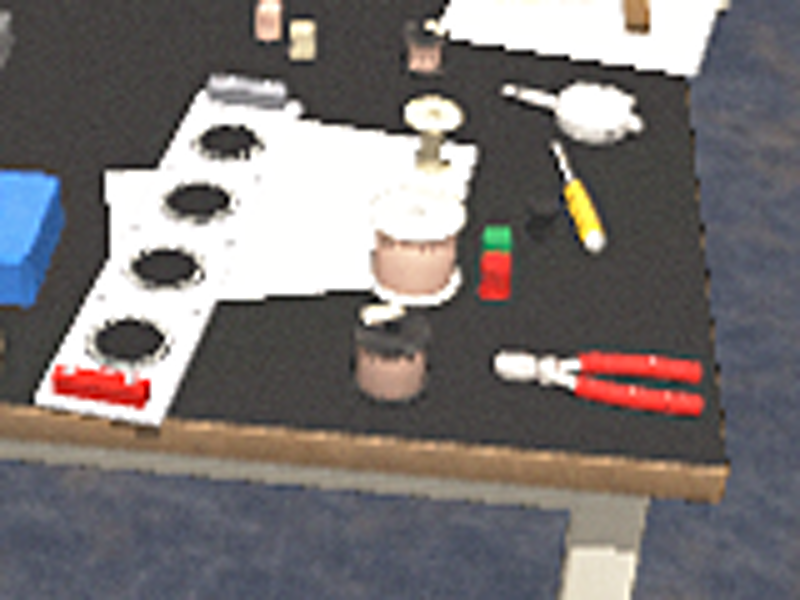

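The crops are clear. Top-flange centres in the top crop: medium (117,355), white (273,371), bare (467,380) and small (676,365). Pads there: (133,121), (245,136), (357,153) and (468,170). The side crop shows the matching points. Next I triangulate.

Run:
```python
from h import *
import pickle
np.set_printoptions(precision=4,suppress=True)
t=pickle.load(open('top0.pkl','rb'));s=pickle.load(open('side0.pkl','rb'))
T=lambda p:(210+(p[0]+.5)/4-.5,130+(p[1]+.5)/4-.5)
S=lambda p:(200+(p[0]+.5)/5-.5,130+(p[1]+.5)/5-.5)
for n,a,b,z in[('med',(117,355),(394,332),.042),('white',(273,371),(418,213),.056),('bare',(467,380),(433,115),.05),('small',(676,365),(424,36),.03),
 ('A',(133,121),(128,340),.008),('B',(245,136),(166,269),.008),('C',(357,153),(198,201),.008),('D',(468,170),(228,141),.008),('red',(58,107),(102,385),.024)]:
    print(n,*tri(t,T(a),s,S(b)),'top@z',onz(t,*T(a),z)[:2],'side@z',onz(s,*S(b),z)[:2])
k=.64
print('bottle',tri(t,(193*k,334*k),s,(415*k,430*k)))
print('edge left bench', onz(t,238*k,200*k,0))
o=ctrl.get_obs(); import cv2
print(cv2.Rodrigues(o['tool_rot'])[0])
im=cv2.cvtColor(t['img'],cv2.COLOR_RGB2BGR)[200:280,215:405]
```

```text
med [0.4615 0.0441 0.0373] 0.004161568087654017 top@z [0.4636 0.0441] side@z [0.4592 0.0499]
white [ 0.4536 -0.0608  0.0541] 0.003394224420937574 top@z [ 0.4554 -0.0605] side@z [ 0.4519 -0.0581]
bare [ 0.4503 -0.1925  0.0477] 0.0030446270741171827 top@z [ 0.4519 -0.1919] side@z [ 0.4487 -0.189 ]
small [ 0.4634 -0.3425  0.0264] 0.0021025807262545103 top@z [ 0.4645 -0.341 ] side@z [ 0.4622 -0.3361]
A [0.6279 0.0373 0.0078] 0.001508781312122573 top@z [0.6286 0.0374] side@z [0.627  0.0377]
B [ 0.6182 -0.0425  0.006 ] 0.0037018049701709977 top@z [ 0.6197 -0.0422] side@z [ 0.6158 -0.0396]
C [ 0.6083 -0.1221  0.0074] 0.0024722134620969944 top@z [ 0.6095 -0.1219] side@z [ 0.6069 -0.1211]
D [ 0.5981 -0.2012  0.0076] 0.0021082456923409315 top@z [ 0.5991 -0.2011] side@z [ 0.597  -0.2005]
red [0.6347 0.0901 0.0143] 0.003232171206992358 top@z [0.6348 0.0896] side@z [0.6303 0.1014]
bottle (array([0.469 , 0.3554, 0.0409]), np.float64(0.0011016742478209645))
edge left bench [0.7156 0.2986 0.    ]
[[-0.9654  0.2607 -0.0007]
 [ 0.2607  0.9654 -0.0017]
 [ 0.0002 -0.0018 -1.    ]]
```

All heights check out: spool tops at about 42, 56, 50 and 30 mm, pads at about 8 mm and 80 mm apart. The bottle is on the left bench at (0.469, 0.355), out of the way. First I leave the start by going up and along the near side, clear of the tall equipment.

>>> step_arm(targets=[{"travel": [0,0,0.25],"angular": [0,0,0],"gripper": 1},{"travel": [0,0,0.25],"angular": [0,0,0],"gripper": 1},{"travel": [0,0,0.25],"angular": [0,0,0],"gripper": 1},{"travel": [0,-0.333,0.25],"angular": [0,0,0],"gripper": 1},{"travel": [0,-0.333,0.25],"angular": [0,0,0],"gripper": 1},{"travel": [0,-0.333,0.25],"angular": [0,0,0],"gripper": 1},{"travel": [0,-0.333,0.25],"angular": [0,0,0],"gripper": 1},{"travel": [0.15,-0.55,0.25],"angular": [0,0,0],"gripper": 1},{"travel": [0.15,-0.55,0.25],"angular": [0,0,0],"gripper": 1},{"travel": [0.15,-0.55,0.25],"angular": [0,0,0],"gripper": 1}], squeeze=40)

```text
t: 1.1
tool_pos: [0.2483, 0.2785, 0.381]
tool_rot: [0.411, 3.114, 0.0]
contact_force: [2.1, 0.6, 0.0]
opening: 0.0854
grip_force: 0.0
```

>>> step_arm(targets=[{"travel": [0.336,-0.555,-0.2],"angular": [0,0,0],"gripper": 1},{"travel": [0.336,-0.555,-0.2],"angular": [0,0,0],"gripper": 1},{"travel": [0.336,-0.555,-0.3],"angular": [0,0,0],"gripper": 1},{"travel": [0.336,-0.555,-0.4],"angular": [0,0,0],"gripper": 1},{"travel": [0.336,-0.555,-0.418],"angular": [0,0,0],"gripper": 1},{"travel": [0.336,-0.555,-0.418],"angular": [0,0,0],"gripper": 1},{"travel": [0.336,-0.555,-0.418],"angular": [0,0,0],"gripper": 1},{"travel": [0.336,-0.555,-0.418],"angular": [0,0,0],"gripper": 1},{"travel": [0.336,-0.555,-0.418],"angular": [0,0,0],"gripper": 1},{"travel": [0.336,-0.555,-0.418],"angular": [0,0,0],"gripper": 1}])

```text
t: 2.1
tool_pos: [0.4484, -0.0548, 0.1264]
tool_rot: [-0.417, -3.108, -0.0]
contact_force: [-0.5, 0.5, 0.4]
opening: 0.0852
grip_force: 0.0
```

Run:
```python
from h import *
im=[]
for n,(x,y,w,h) in(('top',(210,130,200,150)),('side',(190,110,200,150))):
    c=ctrl.get_image(n); im.append(cv2.resize(cv2.cvtColor(c['img'],cv2.COLOR_RGB2BGR)[y:y+h,x:x+w],(400,300),interpolation=cv2.INTER_CUBIC))
cv2.imwrite('pics/above.png',np.hstack(im)); print(ctrl.get_obs()['tool_pos'],ctrl.get_obs()['contact_force'])
```

```text
[ 0.44832577 -0.0538424   0.12739293] [-0.23914868  0.443727    0.50653145]
```

View pics/above.png

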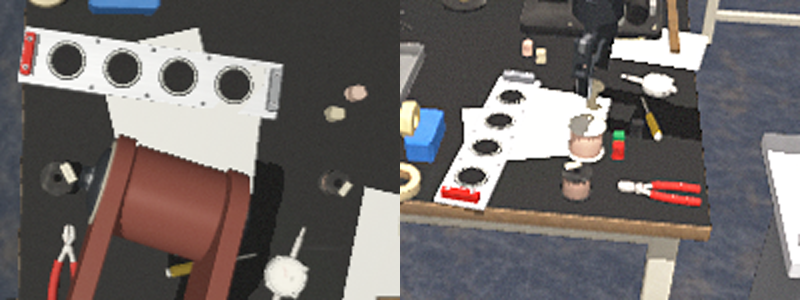

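The side view shows the open gripper right above the white spool, and nothing has been disturbed. I correct the 6 mm offset and descend.

>>> step_arm(targets=[{"travel": [0.0103,-0.0103,0],"angular": [0,0,0],"gripper": 1},{"travel": [0.0103,-0.0103,-0.04],"angular": [0,0,0],"gripper": 1},{"travel": [0.0103,-0.0103,-0.08],"angular": [0,0,0],"gripper": 1},{"travel": [0.0103,-0.0103,-0.12],"angular": [0,0,0],"gripper": 1},{"travel": [0.0103,-0.0103,-0.15],"angular": [0,0,0],"gripper": 1},{"travel": [0.0103,-0.0103,-0.173],"angular": [0,0,0],"gripper": 1},{"travel": [0.0103,-0.0103,-0.173],"angular": [0,0,0],"gripper": 1},{"travel": [0.0103,-0.0103,-0.173],"angular": [0,0,0],"gripper": 1}])

```text
t: 3.0
tool_pos: [0.4568, -0.0589, 0.0277]
tool_rot: [0.412, 3.113, -0.0]
contact_force: [0.1, -0.8, 0.5]
opening: 0.0853
grip_force: 0.0
```

>>> step_arm(targets=[{"travel": [0,0,-0.005],"angular": [0,0,0],"gripper": 0},{"travel": [0,0,-0.005],"angular": [0,0,0],"gripper": 0},{"travel": [0,0,-0.005],"angular": [0,0,0],"gripper": 0},{"travel": [0,0,-0.005],"angular": [0,0,0],"gripper": 0},{"travel": [0,0,-0.005],"angular": [0,0,0],"gripper": 0},{"travel": [0,0,-0.005],"angular": [0,0,0],"gripper": 0},{"travel": [0,0,-0.005],"angular": [0,0,0],"gripper": 0},{"travel": [0,0,-0.005],"angular": [0,0,0],"gripper": 0}], squeeze=50)

```text
t: 3.8
tool_pos: [0.457, -0.0597, 0.0256]
tool_rot: [0.413, 3.113, -0.002]
contact_force: [-4.1, -1.5, 7.9]
opening: 0.0561
grip_force: 51.3
```

Opening 56 mm means the grip is on the winding. Next I lift and carry it towards the pad by the grey block, turning the fingers across the rail.

>>> step_arm(targets=[{"travel": [0,0,0.05],"angular": [0,0,0],"gripper": 0},{"travel": [0,0,0.12],"angular": [0,0,0],"gripper": 0},{"travel": [0,0,0.2],"angular": [0,0,0],"gripper": 0},{"travel": [0.05,-0.05,0.2],"angular": [0,0,-0.18],"gripper": 0},{"travel": [0.1,-0.1,0.2],"angular": [0,0,-0.36],"gripper": 0},{"travel": [0.15,-0.15,0.2],"angular": [0,0,-0.54],"gripper": 0},{"travel": [0.2,-0.2,0.2],"angular": [0,0,-0.72],"gripper": 0},{"travel": [0.236,-0.236,0.2],"angular": [0,0,-0.9],"gripper": 0},{"travel": [0.236,-0.236,0.2],"angular": [0,0,-1],"gripper": 0},{"travel": [0.236,-0.236,0.2],"angular": [0,0,-1],"gripper": 0}])

```text
t: 4.8
tool_pos: [0.5974, -0.201, 0.1425]
tool_rot: [-1.573, -2.717, -0.0]
contact_force: [-0.9, 0.6, -3.2]
opening: 0.0559
grip_force: 53.9
```

>>> step_arm(targets=[{"travel": [0,0,0],"angular": [0,0,-0.18],"gripper": 0},{"travel": [0,0,0],"angular": [0,0,-0.36],"gripper": 0},{"travel": [0,0,0],"angular": [0,0,-0.54],"gripper": 0},{"travel": [0,0,0],"angular": [0,0,-0.72],"gripper": 0},{"travel": [0,0,0],"angular": [0,0,-0.82],"gripper": 0},{"travel": [0,0,0],"angular": [0,0,-0.82],"gripper": 0},{"travel": [0,0,0],"angular": [0,0,-0.82],"gripper": 0},{"travel": [0,0,0],"angular": [0,0,-0.82],"gripper": 0}])

```text
t: 5.6
tool_pos: [0.5973, -0.2003, 0.1436]
tool_rot: [-2.351, -2.083, 0.0]
contact_force: [0.4, 0.3, -2.1]
opening: 0.056
grip_force: 53.9
```

```bash
cat > look.py <<'E'
import sys
from h import *
name=sys.argv[1]; im=[]
for n,(x,y,w,h) in(('top',(210,130,200,150)),('side',(190,110,200,150))):
    c=ctrl.get_image(n); im.append(cv2.resize(cv2.cvtColor(c['img'],cv2.COLOR_RGB2BGR)[y:y+h,x:x+w],(400,300),interpolation=cv2.INTER_CUBIC))
cv2.imwrite(f'pics/{name}.png',np.hstack(im)); o=ctrl.get_obs()
R=cv2.Rodrigues(o['tool_rot'])[0]
print(o['t'],o['tool_pos'],np.degrees(np.arctan2(R[1,1],R[0,1])),R[2],o['contact_force'],o['opening'],o['grip_force'])
E
python3 look.py carry1
```

```text
5.7 [ 0.59751704 -0.20046515  0.14367372] -6.94869792414515 [ 4.49240728e-05 -1.10689216e-04 -9.99999993e-01] [ 0.38588604 -1.0712205  -3.88240727] 0.05571064038257264 53.90785361872986
```

View pics/carry1.png

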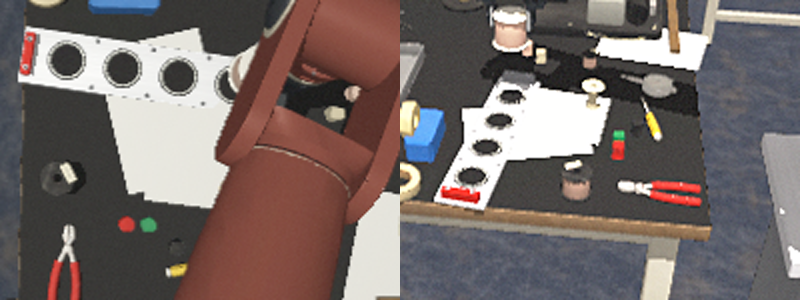

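The white spool hangs upright at (512,28) in the side view. I check its height against the projection before lowering it.

Run:
```python
from h import *
c=ctrl.get_image('side')
for z in(.174,.118):
  for dx in(-.031,0,.031): 
    u,v=proj(c,(.5975+dx,-.2005,z)); print(z,dx,'view px',400+(u-190+.5)*2,(v-110+.5)*2)
x,y,w,h=225,105,60,45
cv2.imwrite('pics/c1.png',cv2.resize(cv2.cvtColor(c['img'],cv2.COLOR_RGB2BGR)[y:y+h,x:x+w],(480,360),interpolation=cv2.INTER_CUBIC))
for z in(.174,.118):
  for dx in(-.031,0,.031): 
    u,v=proj(c,(.5975+dx,-.2005,z)); print('c1 px',z,dx,(u-x+.5)*8,(v-y+.5)*8)
```

```text
0.174 -0.031 view px 528.6386819866791 14.722722224460625
0.174 0 view px 510.4471365081653 13.545566062146406
0.174 0.031 view px 492.33396065325564 12.373481117419118
0.118 -0.031 view px 528.3735999987448 44.27814556191828
0.118 0 view px 510.684782599648 43.07144542233891
0.118 0.031 view px 493.0700698830423 41.86980057439882
c1 px 0.174 -0.031 234.55472794671618 98.8908888978425
c1 px 0.174 0 161.7885460326611 94.18226424858562
c1 px 0.174 0.031 89.33584261302258 89.49392446967647
c1 px 0.118 -0.031 233.4943999949794 217.11258224767312
c1 px 0.118 0 162.7391303985919 212.28578168935564
c1 px 0.118 0.031 92.28027953216929 207.4792022975953
```

View pics/c1.png

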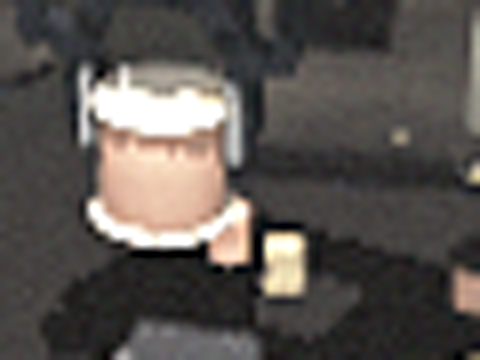

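Its position and height agree with the projection within about 2 mm, so I lower it onto the pad.

>>> step_arm(targets=[{"travel": [0.0017,-0.001,-0.05],"angular": [0,0,0],"gripper": 0},{"travel": [0.0017,-0.001,-0.1],"angular": [0,0,0],"gripper": 0},{"travel": [0.0017,-0.001,-0.13],"angular": [0,0,0],"gripper": 0},{"travel": [0.0017,-0.001,-0.15],"angular": [0,0,0],"gripper": 0},{"travel": [0.0017,-0.001,-0.165],"angular": [0,0,0],"gripper": 0},{"travel": [0.0017,-0.001,-0.173],"angular": [0,0,0],"gripper": 0},{"travel": [0.0017,-0.001,-0.178],"angular": [0,0,0],"gripper": 0},{"travel": [0.0017,-0.001,-0.178],"angular": [0,0,0],"gripper": 0},{"travel": [0.0017,-0.001,-0.178],"angular": [0,0,0],"gripper": 0}])

```text
t: 6.65
tool_pos: [0.5993, -0.2015, 0.0379]
tool_rot: [2.352, 2.08, 0.001]
contact_force: [0.8, -0.6, -3.3]
opening: 0.0557
grip_force: 54.0
```

>>> step_arm(targets=[{"travel": [0,0,-0.003],"angular": [0,0,0],"gripper": 0},{"travel": [0,0,-0.005],"angular": [0,0,0],"gripper": 0},{"travel": [0,0,-0.005],"angular": [0,0,0],"gripper": 0},{"travel": [0,0,-0.005],"angular": [0,0,0],"gripper": 0}])

```text
t: 7.05
tool_pos: [0.599, -0.2012, 0.0344]
tool_rot: [2.353, 2.081, 0.001]
contact_force: [-0.1, 1.4, -1.5]
opening: 0.0557
grip_force: 54.1
```

>>> step_arm(targets=[{"travel": [0,0,-0.0015],"angular": [0,0,0],"gripper": 0},{"travel": [0,0,-0.0015],"angular": [0,0,0],"gripper": 0},{"travel": [0,0,-0.0015],"angular": [0,0,0],"gripper": 1},{"travel": [0,0,-0.0015],"angular": [0,0,0],"gripper": 1},{"travel": [0,0,-0.0015],"angular": [0,0,0],"gripper": 1},{"travel": [0,0,-0.0015],"angular": [0,0,0],"gripper": 1},{"travel": [0,0,-0.0015],"angular": [0,0,0],"gripper": 1},{"travel": [0,0,0.03],"angular": [0,0,0],"gripper": 1},{"travel": [0,0,0.1],"angular": [0,0,0],"gripper": 1},{"travel": [0,0,0.18],"angular": [0,0,0],"gripper": 1}])

```text
t: 8.05
tool_pos: [0.597, -0.2006, 0.1406]
tool_rot: [-2.35, -2.078, 0.003]
contact_force: [1.6, 0.1, -0.2]
opening: 0.0852
grip_force: 0.0
```

White is placed. Next is the bare spool.

>>> step_arm(targets=[{"travel": [-0.247,0.016,0],"angular": [0,0,0],"gripper": 1},{"travel": [-0.247,0.016,0],"angular": [0,0,0],"gripper": 1},{"travel": [-0.247,0.016,0],"angular": [0,0,0],"gripper": 1},{"travel": [-0.247,0.016,0],"angular": [0,0,0],"gripper": 1},{"travel": [-0.247,0.016,-0.05],"angular": [0,0,0],"gripper": 1},{"travel": [-0.247,0.016,-0.09],"angular": [0,0,0],"gripper": 1},{"travel": [-0.247,0.016,-0.09],"angular": [0,0,0],"gripper": 1},{"travel": [-0.247,0.016,-0.09],"angular": [0,0,0],"gripper": 1}])

```text
t: 8.85
tool_pos: [0.4508, -0.1917, 0.0882]
tool_rot: [-2.353, -2.081, 0.0]
contact_force: [0.5, -0.0, 0.9]
opening: 0.0857
grip_force: 0.0
```

```bash
python3 look.py bare1
```

```text
8.95 [ 0.45178085 -0.19230534  0.08958311] -7.002827815000321 [-0.00112171  0.00246029 -0.99999634] [-0.03389185  0.0542394   0.6897478 ] 0.08513205817752101 0.0
```

View pics/bare1.png

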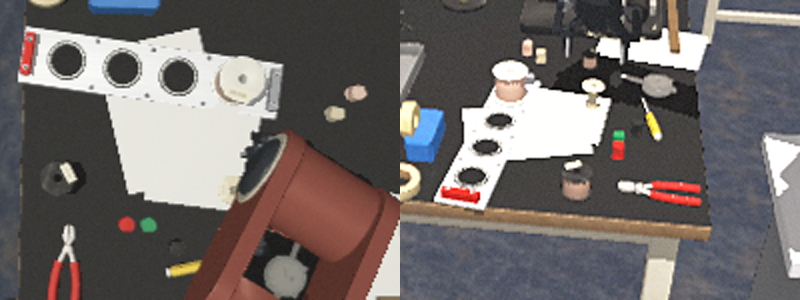

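The white spool stands upright on the pad by the grey block, at (241,80) top and (510,80) side. The gripper is above the bare spool, so I descend and grip it lightly.

>>> step_arm(targets=[{"travel": [0,0.001,-0.04],"angular": [0,0,0],"gripper": 1},{"travel": [0,0.001,-0.08],"angular": [0,0,0],"gripper": 1},{"travel": [0,0.001,-0.108],"angular": [0,0,0],"gripper": 1},{"travel": [0,0.001,-0.108],"angular": [0,0,0],"gripper": 1},{"travel": [0,0.001,-0.108],"angular": [0,0,0],"gripper": 0},{"travel": [0,0.001,-0.108],"angular": [0,0,0],"gripper": 0},{"travel": [0,0.001,-0.108],"angular": [0,0,0],"gripper": 0},{"travel": [0,0.001,-0.108],"angular": [0,0,0],"gripper": 0},{"travel": [0,0.001,-0.108],"angular": [0,0,0],"gripper": 0},{"travel": [0,0.001,-0.108],"angular": [0,0,0],"gripper": 0}], squeeze=20)

```text
t: 9.95
tool_pos: [0.4515, -0.1917, 0.0248]
tool_rot: [2.351, 2.08, 0.001]
contact_force: [-0.6, 0.9, 5.9]
opening: 0.0358
grip_force: 19.5
```

>>> step_arm(targets=[{"travel": [0,0,0.04],"angular": [0,0,0],"gripper": 0},{"travel": [0,0,0.1],"angular": [0,0,0],"gripper": 0},{"travel": [0,0,0.16],"angular": [0,0,0],"gripper": 0},{"travel": [0.08,0.04,0.16],"angular": [0,0,0],"gripper": 0},{"travel": [0.14,0.07,0.16],"angular": [0,0,0],"gripper": 0},{"travel": [0.2,0.1,0.16],"angular": [0,0,0],"gripper": 0},{"travel": [0.2615,0.1167,0.16],"angular": [0,0,0],"gripper": 0},{"travel": [0.2615,0.1167,0.16],"angular": [0,0,0],"gripper": 0},{"travel": [0.2615,0.1167,0.16],"angular": [0,0,0],"gripper": 0}])

```text
t: 10.85
tool_pos: [0.6075, -0.1206, 0.1187]
tool_rot: [-2.352, -2.082, 0.001]
contact_force: [0.7, 0.2, -0.6]
opening: 0.0356
grip_force: 20.1
```

```bash
python3 look.py bare2
python3 - <<'E'
from h import *
c=ctrl.get_image('top');s=ctrl.get_image('side')
print('white top exp', (proj(c,(.5985,-.2011,.064))-[210,130]+.5)*2)
# image code: white/bright blob near
u,v=proj(s,(.608,-.1217,.12)); print('bare bottom exp',400+(u-190)*2,(v-110)*2)
E
```

```text
10.95 [ 0.60653404 -0.12116204  0.11885934] -7.036718345851648 [-2.78399721e-05 -8.71374739e-04 -9.99999620e-01] [0.22325719 0.22999268 0.44193249] 0.03528415937542398 20.12590148515301
white top exp [243.78154426  80.88259069]
bare bottom exp 496.6504356425119 63.47288887056186
```

View pics/bare2.png

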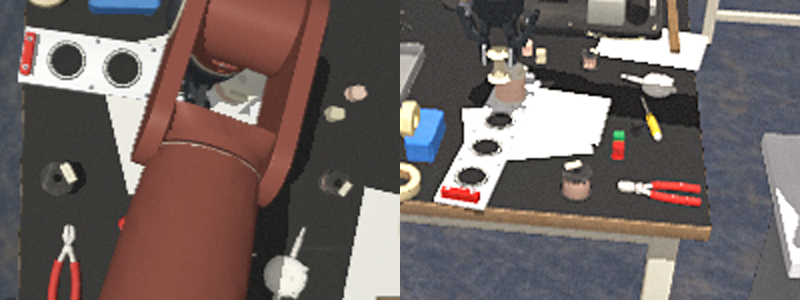

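The bare spool hangs upright under the gripper at (498,65) side, and white measures within about 4 mm of its pad centre. Lowering it.

>>> step_arm(targets=[{"travel": [0.002,-0.001,-0.05],"angular": [0,0,0],"gripper": 0},{"travel": [0.002,-0.001,-0.09],"angular": [0,0,0],"gripper": 0},{"travel": [0.002,-0.001,-0.115],"angular": [0,0,0],"gripper": 0},{"travel": [0.002,-0.001,-0.13],"angular": [0,0,0],"gripper": 0},{"travel": [0.002,-0.001,-0.138],"angular": [0,0,0],"gripper": 0},{"travel": [0.002,-0.001,-0.141],"angular": [0,0,0],"gripper": 0},{"travel": [0.002,-0.001,-0.141],"angular": [0,0,0],"gripper": 0},{"travel": [0.002,-0.001,-0.141],"angular": [0,0,0],"gripper": 0}])

```text
t: 11.85
tool_pos: [0.6094, -0.1218, 0.0356]
tool_rot: [2.352, 2.08, 0.002]
contact_force: [-0.3, 0.6, 0.1]
opening: 0.0355
grip_force: 20.1
```

>>> step_arm(targets=[{"travel": [0,0,-0.002],"angular": [0,0,0],"gripper": 0},{"travel": [0,0,-0.0045],"angular": [0,0,0],"gripper": 0},{"travel": [0,0,-0.0045],"angular": [0,0,0],"gripper": 0},{"travel": [0,0,-0.0045],"angular": [0,0,0],"gripper": 0}])

```text
t: 12.25
tool_pos: [0.6092, -0.1218, 0.0329]
tool_rot: [2.352, 2.081, 0.001]
contact_force: [-0.8, 0.9, 5.5]
opening: 0.0354
grip_force: 20.3
```

The spool is on the pad, so I release slowly and rise.

>>> step_arm(targets=[{"travel": [0,0,0.0005],"angular": [0,0,0],"gripper": 0.5},{"travel": [0,0,0.0005],"angular": [0,0,0],"gripper": 0.7},{"travel": [0,0,0.0005],"angular": [0,0,0],"gripper": 0.85},{"travel": [0,0,0.0005],"angular": [0,0,0],"gripper": 1},{"travel": [0,0,0.0005],"angular": [0,0,0],"gripper": 1},{"travel": [0,0,0.0005],"angular": [0,0,0],"gripper": 1},{"travel": [0,0,0.03],"angular": [0,0,0],"gripper": 1},{"travel": [0,0,0.09],"angular": [0,0,0],"gripper": 1},{"travel": [0,0,0.15],"angular": [0,0,0],"gripper": 1},{"travel": [0,0,0.15],"angular": [0,0,0],"gripper": 1}])

```text
t: 13.25
tool_pos: [0.613, -0.123, 0.1306]
tool_rot: [2.344, 2.074, 0.011]
contact_force: [1.0, -0.8, 0.8]
opening: 0.0856
grip_force: 0.0
```

>>> step_arm(targets=[{"travel": [-0.245,0.279,0],"angular": [0,0,0],"gripper": 1},{"travel": [-0.245,0.279,0],"angular": [0,0,0],"gripper": 1},{"travel": [-0.245,0.279,0],"angular": [0,0,0],"gripper": 1},{"travel": [-0.245,0.279,0],"angular": [0,0,0],"gripper": 0.85},{"travel": [-0.245,0.279,0],"angular": [0,0,0],"gripper": 0.85},{"travel": [-0.245,0.279,-0.05],"angular": [0,0,0],"gripper": 0.85},{"travel": [-0.245,0.279,-0.055],"angular": [0,0,0],"gripper": 0.85},{"travel": [-0.245,0.279,-0.055],"angular": [0,0,0],"gripper": 0.85}])

```text
t: 14.05
tool_pos: [0.461, 0.0457, 0.0886]
tool_rot: [-2.352, -2.08, 0.002]
contact_force: [-0.1, -0.1, 0.2]
opening: 0.0727
grip_force: 0.0
```

```bash
python3 look.py med1
```

```text
14.15 [0.46245648 0.04541795 0.08995421] -7.055517335913693 [ 6.55574377e-05  1.24404284e-03 -9.99999224e-01] [ 1.17983612  0.1954856  -0.23266023] 0.0722825333654393 0.0
```

View pics/med1.png

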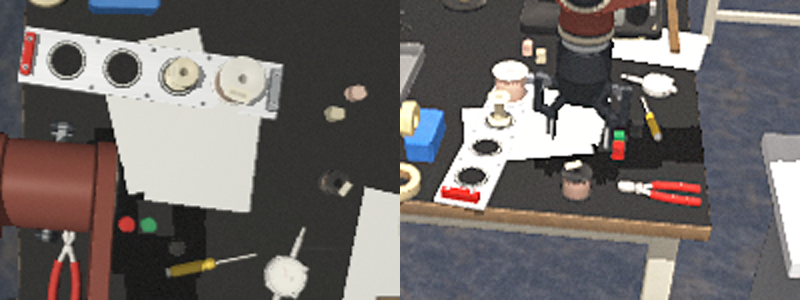

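Bare stands on pad C at (182,72) top and (500,100) side. The gripper straddles the medium spool and its tips line up with it. Descending.

>>> step_arm(targets=[{"travel": [0,0,-0.04],"angular": [0,0,0],"gripper": 0.85},{"travel": [0,0,-0.08],"angular": [0,0,0],"gripper": 0.85},{"travel": [0,0,-0.12],"angular": [0,0,0],"gripper": 0.85},{"travel": [0,0,-0.13],"angular": [0,0,0],"gripper": 0.85},{"travel": [0,0,-0.13],"angular": [0,0,0],"gripper": 0.85},{"travel": [0,0,-0.13],"angular": [0,0,0],"gripper": 0},{"travel": [0,0,-0.13],"angular": [0,0,0],"gripper": 0},{"travel": [0,0,-0.13],"angular": [0,0,0],"gripper": 0},{"travel": [0,0,-0.13],"angular": [0,0,0],"gripper": 0},{"travel": [0,0,-0.13],"angular": [0,0,0],"gripper": 0}], squeeze=40)

```text
t: 15.15
tool_pos: [0.463, 0.0457, 0.0129]
tool_rot: [2.352, 2.08, 0.003]
contact_force: [-2.2, -0.5, 5.0]
opening: 0.0426
grip_force: 39.7
```

>>> step_arm(targets=[{"travel": [0,0,0.04],"angular": [0,0,0],"gripper": 0},{"travel": [0,0,0.1],"angular": [0,0,0],"gripper": 0},{"travel": [0,0,0.17],"angular": [0,0,0],"gripper": 0},{"travel": [0.07,-0.04,0.17],"angular": [0,0,0],"gripper": 0},{"travel": [0.14,-0.08,0.17],"angular": [0,0,0],"gripper": 0},{"travel": [0.2,-0.115,0.17],"angular": [0,0,0],"gripper": 0},{"travel": [0.259,-0.147,0.17],"angular": [0,0,0],"gripper": 0},{"travel": [0.259,-0.147,0.17],"angular": [0,0,0],"gripper": 0},{"travel": [0.259,-0.147,0.17],"angular": [0,0,0],"gripper": 0},{"travel": [0.259,-0.147,0.17],"angular": [0,0,0],"gripper": 0}])

```text
t: 16.15
tool_pos: [0.6162, -0.0419, 0.1128]
tool_rot: [-2.352, -2.081, 0.0]
contact_force: [-0.9, -1.1, -2.5]
opening: 0.0424
grip_force: 41.1
```

>>> step_arm(targets=[{"travel": [0.003,-0.0005,-0.05],"angular": [0,0,0],"gripper": 0},{"travel": [0.003,-0.0005,-0.1],"angular": [0,0,0],"gripper": 0},{"travel": [0.003,-0.0005,-0.125],"angular": [0,0,0],"gripper": 0},{"travel": [0.003,-0.0005,-0.14],"angular": [0,0,0],"gripper": 0},{"travel": [0.003,-0.0005,-0.148],"angular": [0,0,0],"gripper": 0},{"travel": [0.003,-0.0005,-0.152],"angular": [0,0,0],"gripper": 0},{"travel": [0.003,-0.0005,-0.152],"angular": [0,0,0],"gripper": 0},{"travel": [0.003,-0.0005,-0.152],"angular": [0,0,0],"gripper": 0}])

```text
t: 16.95
tool_pos: [0.6196, -0.0428, 0.0228]
tool_rot: [2.352, 2.08, 0.002]
contact_force: [0.1, 0.7, -1.4]
opening: 0.0423
grip_force: 41.1
```

>>> step_arm(targets=[{"travel": [0,0,-0.0025],"angular": [0,0,0],"gripper": 0},{"travel": [0,0,-0.0025],"angular": [0,0,0],"gripper": 0},{"travel": [0,0,-0.0025],"angular": [0,0,0],"gripper": 0}])

```text
t: 17.25
tool_pos: [0.6196, -0.0429, 0.021]
tool_rot: [2.352, 2.08, 0.002]
contact_force: [1.0, -0.1, 1.6]
opening: 0.0423
grip_force: 41.0
```

Medium is resting on its pad. I release it and rise.

>>> step_arm(targets=[{"travel": [0,0,0],"angular": [0,0,0],"gripper": 0.6},{"travel": [0,0,0],"angular": [0,0,0],"gripper": 0.8},{"travel": [0,0,0],"angular": [0,0,0],"gripper": 1},{"travel": [0,0,0],"angular": [0,0,0],"gripper": 1},{"travel": [0,0,0],"angular": [0,0,0],"gripper": 1},{"travel": [0,0,0.04],"angular": [0,0,0],"gripper": 1},{"travel": [0,0,0.11],"angular": [0,0,0],"gripper": 1},{"travel": [0,0,0.18],"angular": [0,0,0],"gripper": 1},{"travel": [0,0,0.18],"angular": [0,0,0],"gripper": 1},{"travel": [0,0,0.18],"angular": [0,0,0],"gripper": 1}])

```text
t: 18.25
tool_pos: [0.6198, -0.0429, 0.1299]
tool_rot: [2.351, 2.08, 0.003]
contact_force: [-0.3, -0.2, -0.7]
opening: 0.0854
grip_force: 0.0
```

>>> step_arm(targets=[{"travel": [-0.26,-0.495,0],"angular": [0,0,0],"gripper": 1},{"travel": [-0.26,-0.495,0],"angular": [0,0,0],"gripper": 1},{"travel": [-0.26,-0.495,0],"angular": [0,0,0],"gripper": 1},{"travel": [-0.26,-0.495,0],"angular": [0,0,0],"gripper": 1},{"travel": [-0.26,-0.495,0],"angular": [0,0,0],"gripper": 1},{"travel": [-0.26,-0.495,0],"angular": [0,0,0],"gripper": 0.75},{"travel": [-0.26,-0.495,-0.04],"angular": [0,0,0],"gripper": 0.75},{"travel": [-0.26,-0.495,-0.083],"angular": [0,0,0],"gripper": 0.75},{"travel": [-0.26,-0.495,-0.083],"angular": [0,0,0],"gripper": 0.75},{"travel": [-0.26,-0.495,-0.083],"angular": [0,0,0],"gripper": 0.75}])

```text
t: 19.25
tool_pos: [0.4617, -0.3384, 0.0763]
tool_rot: [-2.35, -2.079, 0.0]
contact_force: [-0.0, -0.2, 0.3]
opening: 0.0636
grip_force: 0.0
```

```bash
python3 look.py small1
```

```text
19.35 [ 0.46342572 -0.33928362  0.07890781] -6.943076280002106 [-3.32718616e-04  5.38726880e-04 -9.99999800e-01] [-0.53177422  0.06965792  0.19701484] 0.06397580826030619 0.0
```

View pics/small1.png

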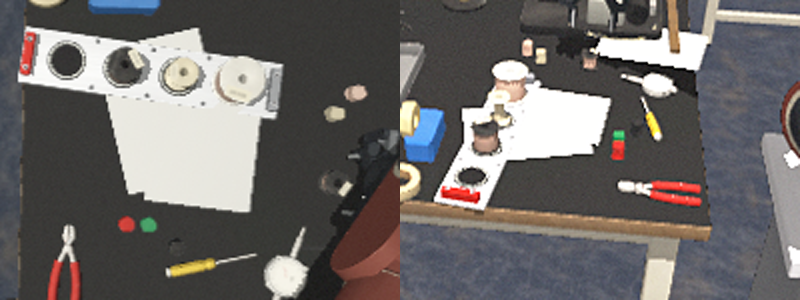

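Medium stands on pad B at (125,67) top and (487,137) side. Now I pick the small spool.

>>> step_arm(targets=[{"travel": [0,-0.001,-0.04],"angular": [0,0,0],"gripper": 0.75},{"travel": [0,-0.001,-0.08],"angular": [0,0,0],"gripper": 0.75},{"travel": [0,-0.001,-0.11],"angular": [0,0,0],"gripper": 0.75},{"travel": [0,-0.001,-0.118],"angular": [0,0,0],"gripper": 0.75},{"travel": [0,-0.001,-0.118],"angular": [0,0,0],"gripper": 0.75},{"travel": [0,-0.001,-0.118],"angular": [0,0,0],"gripper": 0},{"travel": [0,-0.001,-0.118],"angular": [0,0,0],"gripper": 0},{"travel": [0,-0.001,-0.118],"angular": [0,0,0],"gripper": 0},{"travel": [0,-0.001,-0.118],"angular": [0,0,0],"gripper": 0},{"travel": [0,-0.001,-0.118],"angular": [0,0,0],"gripper": 0}], squeeze=30)

```text
t: 20.35
tool_pos: [0.4639, -0.3412, 0.0095]
tool_rot: [2.351, 2.079, 0.001]
contact_force: [-1.0, 1.0, 6.3]
opening: 0.0328
grip_force: 29.3
```

>>> step_arm(targets=[{"travel": [0,0,0.05],"angular": [0,0,0],"gripper": 0},{"travel": [0,0,0.12],"angular": [0,0,0],"gripper": 0},{"travel": [0,0,0.2],"angular": [0,0,0],"gripper": 0},{"travel": [0,0.08,0.2],"angular": [0,0,0],"gripper": 0},{"travel": [0,0.16,0.2],"angular": [0,0,0],"gripper": 0},{"travel": [0.02,0.24,0.2],"angular": [0,0,0],"gripper": 0},{"travel": [0.04,0.31,0.2],"angular": [0,0,0],"gripper": 0},{"travel": [0.07,0.38,0.2],"angular": [0,0,0],"gripper": 0},{"travel": [0.1,0.45,0.2],"angular": [0,0,0],"gripper": 0},{"travel": [0.1,0.45,0.2],"angular": [0,0,0],"gripper": 0}])

```text
t: 21.35
tool_pos: [0.5239, -0.066, 0.1278]
tool_rot: [-2.347, -2.088, -0.003]
contact_force: [-0.8, 0.1, -0.5]
opening: 0.0327
grip_force: 29.9
```

>>> step_arm(targets=[{"travel": [0.06,0.06,0],"angular": [0,0,0],"gripper": 0},{"travel": [0.12,0.12,0],"angular": [0,0,0],"gripper": 0},{"travel": [0.174,0.18,0],"angular": [0,0,0],"gripper": 0},{"travel": [0.174,0.18,0],"angular": [0,0,0],"gripper": 0},{"travel": [0.174,0.18,0],"angular": [0,0,0],"gripper": 0},{"travel": [0.174,0.18,0],"angular": [0,0,0],"gripper": 0}])

```text
t: 21.95
tool_pos: [0.6264, 0.0367, 0.1272]
tool_rot: [-2.354, -2.08, 0.002]
contact_force: [-0.2, -0.5, -0.1]
opening: 0.0328
grip_force: 30.0
```

>>> step_arm(targets=[{"travel": [0.002,0,-0.05],"angular": [0,0,0],"gripper": 0},{"travel": [0.002,0,-0.1],"angular": [0,0,0],"gripper": 0},{"travel": [0.002,0,-0.14],"angular": [0,0,0],"gripper": 0},{"travel": [0.002,0,-0.165],"angular": [0,0,0],"gripper": 0},{"travel": [0.002,0,-0.177],"angular": [0,0,0],"gripper": 0},{"travel": [0.002,0,-0.182],"angular": [0,0,0],"gripper": 0},{"travel": [0.002,0,-0.182],"angular": [0,0,0],"gripper": 0},{"travel": [0.002,0,-0.182],"angular": [0,0,0],"gripper": 0}])

```text
t: 22.75
tool_pos: [0.6294, 0.0376, 0.0198]
tool_rot: [2.352, 2.08, 0.003]
contact_force: [-0.8, -0.2, -0.8]
opening: 0.0329
grip_force: 30.0
```

>>> step_arm(targets=[{"travel": [0,0,-0.002],"angular": [0,0,0],"gripper": 0},{"travel": [0,0,-0.0035],"angular": [0,0,0],"gripper": 0},{"travel": [0,0,-0.0035],"angular": [0,0,0],"gripper": 0},{"travel": [0,0,-0.0035],"angular": [0,0,0],"gripper": 0}])

```text
t: 23.15
tool_pos: [0.6292, 0.0377, 0.0175]
tool_rot: [2.352, 2.081, 0.002]
contact_force: [-2.3, 0.1, 4.6]
opening: 0.0329
grip_force: 30.3
```

Small is on its pad. I release, rise, and draw the arm back towards the base and to the right.

>>> step_arm(targets=[{"travel": [0,0,0],"angular": [0,0,0],"gripper": 0.5},{"travel": [0,0,0],"angular": [0,0,0],"gripper": 0.7},{"travel": [0,0,0],"angular": [0,0,0],"gripper": 0.9},{"travel": [0,0,0],"angular": [0,0,0],"gripper": 1},{"travel": [0,0,0.03],"angular": [0,0,0],"gripper": 1},{"travel": [0,0,0.1],"angular": [0,0,0],"gripper": 1},{"travel": [0,0,0.2],"angular": [0,0,0],"gripper": 1},{"travel": [-0.1,0,0.25],"angular": [0,0,0],"gripper": 1},{"travel": [-0.2,0,0.25],"angular": [0,0,0],"gripper": 1},{"travel": [-0.35,0,0.25],"angular": [0,0,0],"gripper": 1}])

```text
t: 24.15
tool_pos: [0.4877, 0.0376, 0.1675]
tool_rot: [2.35, 2.079, 0.006]
contact_force: [-0.6, 0.1, 0.9]
opening: 0.0853
grip_force: 0.0
```

>>> step_arm(targets=[{"travel": [-0.1,-0.1,0],"angular": [0,0,0],"gripper": 1},{"travel": [-0.1,-0.2,0],"angular": [0,0,0],"gripper": 1},{"travel": [-0.1,-0.3,0],"angular": [0,0,0],"gripper": 1},{"travel": [-0.1,-0.4,0],"angular": [0,0,0],"gripper": 1},{"travel": [-0.1,-0.4,0],"angular": [0,0,0],"gripper": 1},{"travel": [-0.1,-0.4,0],"angular": [0,0,0],"gripper": 1},{"travel": [-0.1,-0.4,0],"angular": [0,0,0],"gripper": 1}])

```text
t: 24.85
tool_pos: [0.4273, -0.2036, 0.1647]
tool_rot: [2.356, 2.077, 0.001]
contact_force: [0.3, 0.3, -0.5]
opening: 0.0853
grip_force: 0.0
```

Run:
```python
from h import *
np.set_printoptions(precision=1,suppress=True)
c=ctrl.get_image('top');s=ctrl.get_image('side')
W=[(c,(225,130,120,90)),(s,(215,130,80,60))]
im=[cv2.resize(cv2.cvtColor(k['img'],cv2.COLOR_RGB2BGR)[y:y+h,x:x+w],(400,300),interpolation=cv2.INTER_CUBIC) for k,(x,y,w,h) in W]
cv2.imwrite('pics/end.png',cv2.resize(np.hstack(im),(800,300)))
for X in[(.6283,.0371,.038),(.6184,-.0423,.05),(.6084,-.1217,.058),(.5985,-.2011,.064)]:
    print((proj(c,X)-[225,130]+.5)*400/120,(proj(s,X)-[215,130]+.5)*5+[400,0])
b=proj(c,(.469,.355,.04));print(b,ctrl.get_obs()['tool_pos'],ctrl.get_obs()['contact_force'])
```

```text
[61.2 96.1] [449.7 302.3]
[158.2 108.2] [486.4 215.1]
[256.8 121.3] [520.2 140.4]
[356.3 134.8] [551.   74.6]
[123.8 214. ] [ 0.4 -0.2  0.2] [ 0.3 -0.5  0.1]
```

View pics/end.png

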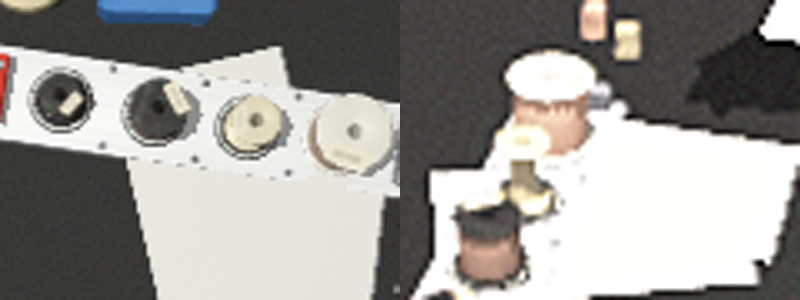

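All four spools stand upright. Their tops sit at (62,98), (160,104), (256,120) and (353,130), within about 5 mm of the pad centres, and the arm is clear. I'm handing the job in.

```bash
python3 -c "
from station import ctrl
print(ctrl.finish_job())"
```

```text
the job is handed in; nothing more can be done
None
```

The small, medium, bare and white spools stand upright in that order from the red block to the grey one, each within about 5 mm of its pad centre by the top camera; the arm stayed clear of the oil bottle, and the job is handed in (no verdict was returned).

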